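# Set an antenna slide to its marker, slack taken up, and bring up the stop rod

## Task

Set the antenna carriage so that its pointer stands at the marker clip on the scale. The handle has slack in its slot, so first use it to push the carriage back until the pointer is at least 20 mm short of the marker on the side away from the steel rod, then come up to the marker by pushing the handle towards the rod, leaving it against the rod-side end of its slot. Last, push the rod gently along its V-groove until its end rests against the carriage without shifting the pointer off the marker; leave the mug and the screwdriver where they are.

Things in the scene. Friction and masses are not known exactly. Their poses are not given: they have to be found in the camera images.
- rail: Fixed aluminium rail along its own y (-205 to +295 mm), x -45 to +142. Origin at desk level under the V-groove's centre line; z up, x roughly away from the robot. The 90-degree groove runs the whole length; its shoulders (x to +-34) are 40 mm high. Far-side ledge 30 mm high with a paper scale. 'Short of the marker' is towards -y, 'towards the rod' is +y.
- carriage (a joint): Carriage middle along the rail's y, m, travel -0.130 to 0.070; starts past the marker (+y of it). Grey plate, rail x -83 to +65, 90 mm long in y, 44 to 66 mm above the desk. Takes about 9 N to move, stays where left. A black antenna (26 mm thick foot, top 256 mm above the desk) stands on it at rail x = +45, 28 mm to -y of its middle.
- handle (a joint): Position of the handle in its slot in the carriage, m: -0.008 against the slot's -y end, +0.008 against the slot's +y (rod-side) end; in between it slides freely (0.5 N) without moving the carriage; at either end it pushes the carriage along. It stays where it is left.
- handle_top (a point): Centre of the top of the handle: an upright steel post 24 mm (rail x) by 20 mm (rail y) on the robot's side of the carriage (rail x = -55), its top 120 mm above the desk; it stands free from the carriage's top at 66 mm to 120 mm.
- pointer (a point): Tip of the dark pointer on the carriage's far side, at the middle of the carriage's length (rail x = +100, 49 mm above the desk).
- marker: Steel marker clip fixed on the scale ledge, 44 mm (x) by 30 mm (y), 22 mm tall, with a tip that faces the pointer; its axes are parallel to the rail's. Origin on its underside in line with the tip. It never moves.
- mark (a point): The marker's tip, 49 mm above the desk, at rail x = +105. The pointer is at the marker when both tips have the same position along the rail.
- rod_front (a point): Centre of the round end face, nearest the carriage, of the loose steel stop rod: 24 mm diameter, 130 mm long, 0.25 kg, lying along the rail in the V-groove on the +y side of the carriage, axis 46 mm above the desk (6 mm above the shoulders), top at 58 mm. It slides with about 1 to 3 N.
- rod_tail (a point): Centre of the rod's other end face, the one to push on, 130 mm from rod_front.
- end_face (a point): Centre of the carriage's end face that the rod meets, 45 mm to +y of the carriage's middle, on the rod's line, 46 mm above the desk.
- mug: Bystander: white mug 84 mm across, 95 mm tall. Origin under its centre.
- screwdriver: Bystander: screwdriver 200 mm long lying on the desk.

How it is judged (in metres and radians):
On the way, in this order (a step that is already met when the one before it is completed fails the run):
1. the pointer is backed off at least 15 mm short of the marker (to the side away from the rod) (y of pointer in the frame of marker below -0.015 m), for 0.1 s.
2. the pointer stands within 3 mm of the marker with the handle at the rod-side end of its slot (joint handle above 0.005) (y of pointer in the frame of marker between -0.003 and 0.003 m and value of joint handle above 0.005 m), for 0.3 s.
3. the rod's end is against the carriage (gap under 2.5 mm) (y of rod_front in the frame of end_face below 0.0025 m), for 0.2 s.
At the end, for the whole second after the job is handed in: Pointer within 3 mm of the marker along the rail and at rest; handle at the rod-side end of its slot (joint handle above 0.005); rod in its groove (both ends within 5 mm of its line, not raised over 6 mm), its end within 2.5 mm of the carriage's end face (all of step 2 and y of rod_front in the frame of end_face below 0.0025 m and x of rod_front in the frame of end_face between -0.005 and 0.005 m and x of rod_tail in the frame of rail between -0.005 and 0.005 m and z of rod_tail in the frame of rail below 0.052 m and velocity of joint carriage between -0.005 and 0.005 m/s); the robot touches nothing.
It fails at once if the rod is pressed or knocked against the carriage with more than 20 N (contact force between rod and carriage above 20 N).
It fails at once if the mug or the screwdriver is moved more than 20 mm (distance of any of mug, screwdriver from where it was at the start of the episode above 0.02 m).
It also fails if it takes over 61 s, if anything falls off the work surface, if the arm or the gripper's body presses on something with over 40 N, if the wrist force passes 120 N, or if a joint passes its speed limit or range.

## Robot

A 6-joint arm with a two-finger parallel gripper is mounted at the origin on the work surface. World frame = base frame: x ahead of the robot, y to its left, z up, the work surface at z = 0. Lengths are in m, angles in degrees, forces in N, time in s.
With the tool pointing down it reaches from about 0.275 to 0.75 m from the base axis. Payload 10.2 kg.
Tool frame: the origin (TCP) lies on the centre line of the jaws, within the pads' length; the fingertips stand 11 mm ahead of it and the grasp point (between the pads) lies 8 mm behind it; z points along the fingers, y is the line along which they close (so a half turn about z gives the same grasp; the last joint's range is limited). The gripper opens to 85 mm and grips with 20 to 120 N. Pads are 22 mm wide; open, the fingers measure 114 mm over their backs; the gripper's body (76 mm by 85 mm) begins 54 mm behind the grasp point. The pads swing forward as they close: fully open they stand 13 mm farther back than shut.
Start: joints at [56.471, 17.928, 85.812, -0, 76.261, -12.8], TCP at [0.186, 0.491, 0.242] pointing down, gripper open.
Joint ranges: [-168.41, 168.41], [-55.51, 124.54], [10.69, 146.95], [-70.63, 250.63], [1, 178], [-165.06, 165.06]. Speed limits (degrees/s): [136.94, 136.94, 172.46, 180, 180, 180].

## Interface

Orientations are given as [roll, pitch, yaw] about the fixed x, y, z axes, in that order (R = Rz(yaw) Ry(pitch) Rx(roll)).
In Python, from cell import manip gives the robot as it stands.
- The arm moves only by the tool apply_moves, never from a script. Its argument "series" is a list of rows, each a list of 3 entries, a list of its own where there are three numbers: the finger opening in m, from 0 to 0.0854, then the shift along the tool's x, y, z in m, then the turn, a rotation vector about the tool's x, y, z in degrees. In form: [[fingers, [x, y, z], [ax, ay, az]], ...]. A call has 1 to 8 rows; each row shifts and turns the commanded pose from where the row before left it, along the tool's axes as they then stand; what a row does not reach is not made up. A row lasts 1/10 s, in which the tool goes at most 50 mm and 8.59 degrees, less where a joint would pass 70% of its speed; a pose out of reach is approached as far as the arm can. A call is refused whole if a number of a shift passes 0.05 or a number of a turn 8.59, either way. A call with a gripper value outside its range is refused whole. The fingers move at their own pace and stop on an object; "newtons" is the grip in N (left out, the last holds). Time passes only in rows, so rows that do not move let the fingers close. It gives the time, the measured TCP pose, the force, the opening and the grip force at its end, in the units of the state.
- manip.sense(): the state, without advancing time (a new reading comes with each control period).
- manip.read_camera(name): name is "scene" or "top" or "wrist"; returns the picture (480x640x3 uint8, red, green, blue); there is no depth.
- manip.calibration(name): a dict with "mtx" (3x3 intrinsics, pixels), "distortion" ([k1, k2, p1, p2, k3] as OpenCV has them; the pictures are not rectified), "extrinsics" (4x4, takes a point from camera to world coordinates); the wrist camera has in their place "hand_eye" (4x4, takes a point from camera to tool coordinates, whose origin is the TCP and whose axes are the flange's). Camera axes: x right, y down, z forward; pixel columns grow to the right and rows downward; lengths in m; the calibration is good to about 2 mm. A picture is of the moment at which its call begins: read the wrist's pose just before it. calibration takes no time and is no camera call.
- manip.close_job(): hands the job in; it is judged then, once.
The state is a dict: "time": time; "qpos": joint angles; "qvel": joint speeds; "joint_torque": joint torques, N m; "position": TCP position; "orientation": TCP orientation; "contact_force": force on the tool from outside, world axes, zero at the start; "torque": the same for the moment, N m; "finger_gap": finger opening in m; "finger_force": force on a finger pad.
Only numpy, scipy, OpenCV 4.12 (cv2) and the standard library are available. Lean on these libraries where they do the work, as an engineer would, in place of code of your own. Each camera call takes 0.05 s, during which the arm holds its last target. There are 200 camera calls.

## Working session

There is one attempt and no reset: what is moved stays moved. The work goes in short steps, Python scripts to look and compute and a tool call to move; the robot and the scene stay as the last step left them, time stands still between calls to the robot, and variables do not carry over. Pictures are saved under pics/ and viewed, at most 10 in all, crops included, and the job is handed in when it is done.

Besides the shell and the picture viewer there is one more tool, called by a JSON object that holds its "api" and its "payload". apply_moves: Moves the arm, as the interface text tells. Its arguments: {"type":"object","properties":{"series":{"type":"array"},"newtons":{"type":"number"}},"required":["series"]}

```bash
mkdir -p pics && python3 - <<'E'
from cell import manip
import cv2, numpy as np
np.set_printoptions(precision=4,suppress=True)
s=manip.sense();print(s)
for n in("scene","top"):
    im=manip.read_camera(n);cv2.imwrite(f"pics/{n}0.png",im[:,:,::-1])
    c=manip.calibration(n);print(n,np.array(c["mtx"]),c["distortion"],np.array(c["extrinsics"]))
print(manip.calibration("wrist"))
E
```

```text
{'time': 0.0, 'qpos': array([ 56.4701,  17.9608,  85.8558,   0.0003,  76.2602, -12.8022]), 'qvel': array([-0.0977,  0.0053, -0.0248, -0.0449,  0.0454,  0.0648]), 'joint_torque': array([  0.0003, -41.2274, -25.9736,  -0.0002,   0.0042,   0.    ]), 'position': array([0.1857, 0.4908, 0.2417]), 'orientation': array([-179.9252,   -0.0173,  159.2722]), 'contact_force': array([-0.3762, -0.054 ,  0.4907]), 'torque': array([-0.0498, -0.0051, -0.009 ]), 'finger_force': 0.0, 'finger_gap': 0.08528621308359945}
scene [[459.2365   0.     320.0423]
 [  0.     459.2365 238.0331]
 [  0.       0.       1.    ]] [-0.0923  0.      0.      0.      0.    ] [[ 0.5943  0.4821 -0.6437  0.993 ]
 [ 0.8041 -0.3385  0.4888 -0.1953]
 [ 0.0178 -0.8081 -0.5888  0.5803]
 [ 0.      0.      0.      1.    ]]
top [[496.663    0.     311.8403]
 [  0.     496.663  248.1163]
 [  0.       0.       1.    ]] [-0.047  0.     0.     0.     0.   ] [[ 0.0082 -0.9834  0.1815  0.3025]
 [-0.9998 -0.011  -0.0146  0.1977]
 [ 0.0164 -0.1813 -0.9833  1.0181]
 [ 0.      0.      0.      1.    ]]
{'mtx': array([[423.4622,   0.    , 309.6117],
       [  0.    , 423.4622, 236.999 ],
       [  0.    ,   0.    ,   1.    ]]), 'distortion': array([-0.0859,  0.    ,  0.    ,  0.    ,  0.    ]), 'hand_eye': array([[-0.0007, -0.9585, -0.2849,  0.0723],
       [ 1.    , -0.0009,  0.0004,  0.0008],
       [-0.0007, -0.2849,  0.9585, -0.1313],
       [ 0.    ,  0.    ,  0.    ,  1.    ]])}
```

View pics/top0.png

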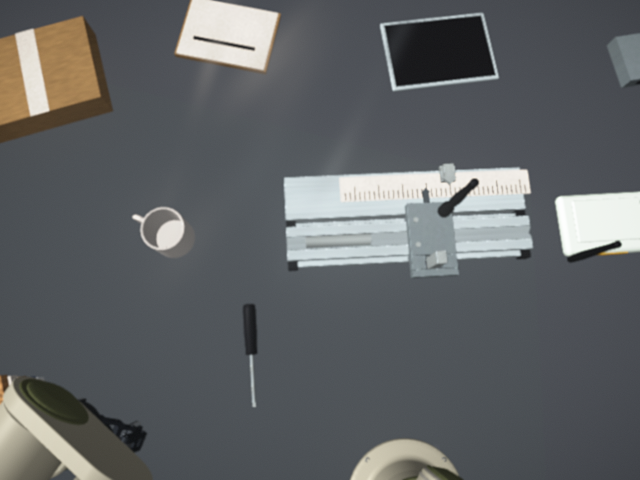

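View pics/scene0.png

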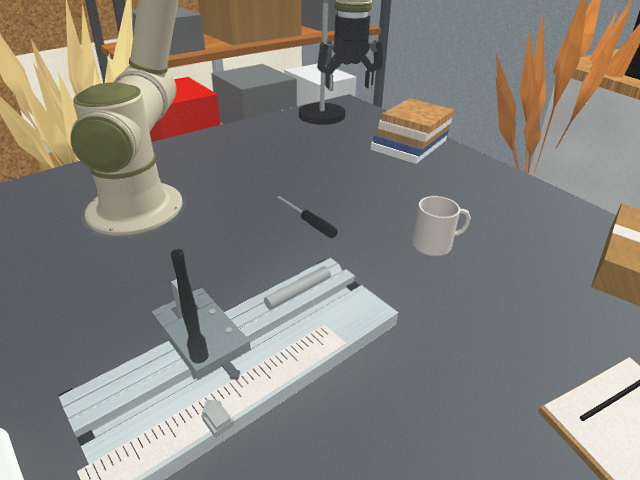

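The top view shows the rail spanning roughly (285–530, 170–268), with the handle at (437,258), pointer (426,195), marker (447,172), rod (307–372, 241), mug (165,232) and screwdriver (250,355). The scene view agrees with this. I'll zoom in for exact pixels.

```bash
cat > h.py <<'E'
import cv2, numpy as np
from cell import manip
np.set_printoptions(precision=4,suppress=True)
def ray(n,uv,T=None):
    c=manip.calibration(n); 
    p=cv2.undistortPoints(np.array(uv,float).reshape(-1,1,2),np.array(c["mtx"]),np.array(c["distortion"])).reshape(-1,2)
    E=np.array(c["extrinsics"]) if T is None else T
    d=np.c_[p,np.ones(len(p))]@E[:3,:3].T
    return E[:3,3],d
def onz(n,uv,z,T=None):
    o,d=ray(n,uv,T); return o+d*((z-o[2])/d[:,2])[:,None]
E
python3 - <<'E'
import cv2
t=cv2.imread("pics/top0.png")[155:285,280:540]
cv2.imwrite("pics/topc.png",cv2.resize(t,None,fx=3,fy=3,interpolation=cv2.INTER_CUBIC))
t=cv2.imread("pics/scene0.png")[250:450,140:400]
cv2.imwrite("pics/scenec.png",cv2.resize(t,None,fx=3,fy=3,interpolation=cv2.INTER_CUBIC))
E
```

```text
(no output)
```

View pics/topc.png

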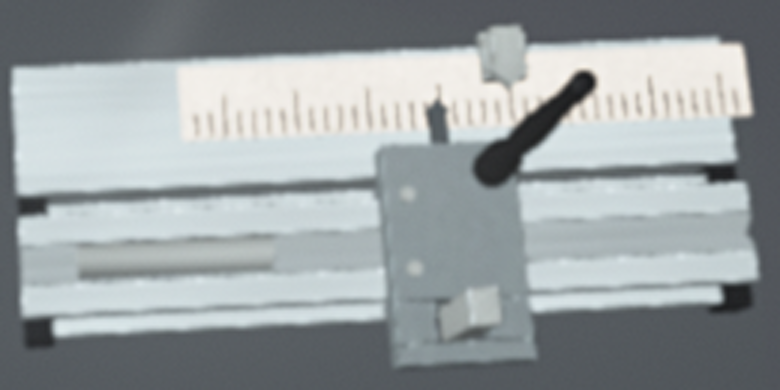

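View pics/scenec.png

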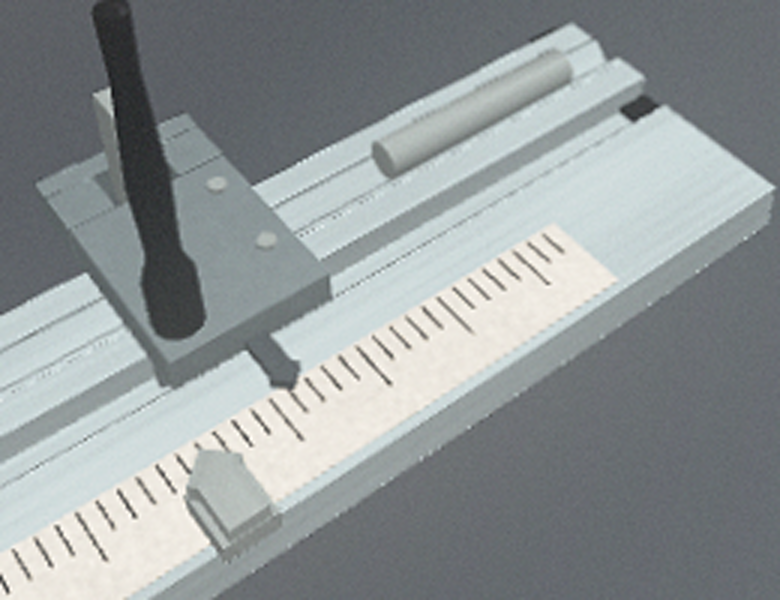

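The crops give, in full-image pixels:

| Point | Top camera | Scene camera |
|---|---|---|
| Pointer tip | ≈ (425.3,187.5) | ≈ (238,377) |
| Marker tip | ≈ (450.3,184) | ≈ (209.5,400) |
| Handle top | ≈ (441.7,257.3) | – |
| Rod ends | 306.3 and 371 | – |

```bash
python3 - <<'E'
from h import *
f=lambda x,y:(280+x/3,155+y/3)
g=lambda x,y:(140+x/3,250+y/3)
far=onz("top",[f(12,67),f(720,37)],.030)
sh=onz("top",[f(20,216),f(378,202),f(520,195),f(745,183)],.040)   # far shoulder, x=+34
ns=onz("top",[f(22,316),f(388,303),f(532,294),f(757,280)],.040)   # near shoulder, x=-34
print("far",far,"\nfs",sh,"\nns",ns)
P=onz("top",[f(436,97),f(511,87)],.049);print("ptr,mark top",P)
Q=onz("scene",[g(294,380),g(208,450)],.049);print("scene",Q)
H=onz("top",[f(485,307)],.120);print("handle",H)
R=onz("top",[f(79,263),f(273,254)],.050);print("rod",R)
RF=onz("scene",[g(387,160)],.046);print("rodfront scene",RF)
for seg in(far,sh,ns,R):
    d=seg[0]-seg[-1];print(np.degrees(np.arctan2(-d[0],d[1])),np.linalg.norm(d))
pl=onz("top",[f(378,148),f(515,142),f(536,347),f(392,357)],.066);print("plate",pl)
print("mug",onz("top",[(163,230)],.09),"sd",onz("top",[(250,306),(250,352),(254,406)],.01))
E
```

```text
far [[ 0.6338  0.2421  0.03  ]
 [ 0.6642 -0.2574  0.03  ]] 
fs [[ 0.5258  0.2343  0.04  ]
 [ 0.5385 -0.0078  0.04  ]
 [ 0.5447 -0.1053  0.04  ]
 [ 0.5554 -0.2627  0.04  ]] 
ns [[ 0.4577  0.2318  0.04  ]
 [ 0.4691 -0.0127  0.04  ]
 [ 0.4763 -0.1105  0.04  ]
 [ 0.4876 -0.266   0.04  ]]
ptr,mark top [[ 0.6104 -0.0478  0.049 ]
 [ 0.6183 -0.0998  0.049 ]]
scene [[ 0.6105 -0.0433  0.049 ]
 [ 0.6222 -0.0931  0.049 ]]
handle [[ 0.4537 -0.0556  0.12  ]]
rod [[0.4921 0.1943 0.05  ]
 [0.4997 0.0655 0.05  ]]
rodfront scene [[0.5077 0.0702 0.046 ]]
3.4766602975912524 0.5004011274761788
3.4056778525861704 0.49781633788789686
3.4346254886421743 0.4986991862575662
3.3617959762625227 0.12907862120779767
plate [[ 0.569  -0.0034  0.066 ]
 [ 0.5745 -0.0956  0.066 ]
 [ 0.4367 -0.1033  0.066 ]
 [ 0.4293 -0.0088  0.066 ]]
mug [[0.5059 0.4688 0.09  ]] sd [[0.3683 0.3066 0.01  ]
 [0.2771 0.304  0.01  ]
 [0.1732 0.2933 0.01  ]]
```

Everything measured is consistent: the rail yaw is ≈ 3.45°, the rail is 499 mm long and the rod 129 mm. The pointer is ≈ 51–52 mm past the marker, and the handle top is at (0.454, -0.056). I'll turn the jaws along the rail and move over the handle.

{"api": "apply_moves", "payload": {"series": [[0.085,[0,0,0],[0,0,-8.06]],[0.085,[0,0,0],[0,0,-8.06]],[0.085,[0,0,0],[0,0,-8.06]],[0.085,[-0.018,-0.0432,0],[0,0,0]],[0.085,[-0.018,-0.0432,0],[0,0,0]],[0.085,[-0.018,-0.0432,0],[0,0,0]],[0.085,[-0.018,-0.0432,0],[0,0,0]],[0.085,[-0.018,-0.0432,0],[0,0,0]]]}}

```text
time: 0.9
position: [0.2889, 0.2791, 0.2422]
orientation: [-180.0, -0.0, -176.5]
contact_force: [0.5, 0.0, 0.4]
finger_gap: 0.0851
finger_force: 0.0
```

{"api": "apply_moves", "payload": {"series": [[0.085,[-0.018,-0.0432,0],[0,0,0]],[0.085,[-0.018,-0.0432,0],[0,0,0]],[0.085,[-0.018,-0.0432,0],[0,0,0]],[0.085,[-0.018,-0.0432,0],[0,0,0]],[0.085,[-0.018,-0.0432,0],[0,0,0]],[0.085,[-0.018,-0.0432,0],[0,0,0]],[0.085,[-0.018,-0.0432,0],[0,0,0]],[0.085,[0,0,0],[0,0,0]]]}}

```text
time: 1.7
position: [0.434, -0.0174, 0.2418]
orientation: [-180.0, -0.0, -176.8]
contact_force: [0.0, 0.8, 0.0]
finger_gap: 0.0853
finger_force: 0.0
```

```bash
python3 - <<'E'
from h import *
s=manip.sense();print(s["time"],s["position"],s["orientation"],s["contact_force"])
cv2.imwrite("pics/w1.png",manip.read_camera("wrist")[:,:,::-1])
E
```

```text
1.7 [ 0.434  -0.0174  0.2418] [-179.9618   -0.0268 -176.8437] [0.0446 0.8391 0.0116]
```

View pics/w1.png

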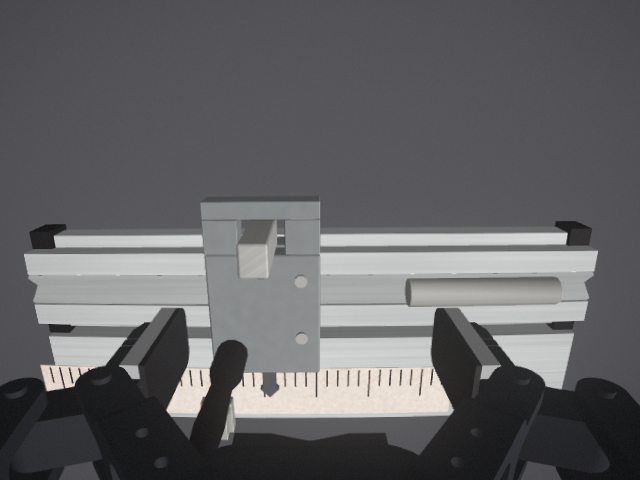

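The wrist view shows the handle top at about (255,263), the pointer tip at (270,397), the rod at (406–560, 292) and the slot around the post. I'll refine the handle position from it.

```bash
python3 - <<'E'
from h import *
from scipy.spatial.transform import Rotation as R
s=manip.sense();T=np.eye(4);T[:3,:3]=R.from_euler("xyz",s["orientation"],degrees=True).as_matrix();T[:3,3]=s["position"]
W=T@np.array(manip.calibration("wrist")["hand_eye"])
print(s["position"],s["orientation"])
im=cv2.imread("pics/w1.png");c=im[180:300,190:340];cv2.imwrite("pics/w1c.png",cv2.resize(c,None,fx=5,fy=5,interpolation=cv2.INTER_CUBIC))
print("handle",onz("wrist",[(255,263)],.12,W),"ptr",onz("wrist",[(270,397)],.049,W),"rod",onz("wrist",[(406,293),(560,291)],.055,W))
h=np.array([.4537,-.0556,.12]);print("tool-frame shift to top-view handle",T[:3,:3].T@(h-s["position"]))
E
```

```text
[ 0.433  -0.0153  0.2417] [ 179.9774   -0.0675 -176.7668]
handle [[ 0.4552 -0.048   0.12  ]] ptr [[ 0.6112 -0.0406  0.049 ]] rod [[0.4988 0.0686 0.055 ]
 [0.4911 0.2007 0.055 ]]
tool-frame shift to top-view handle [-0.0185 -0.0415  0.1217]
```

View pics/w1c.png

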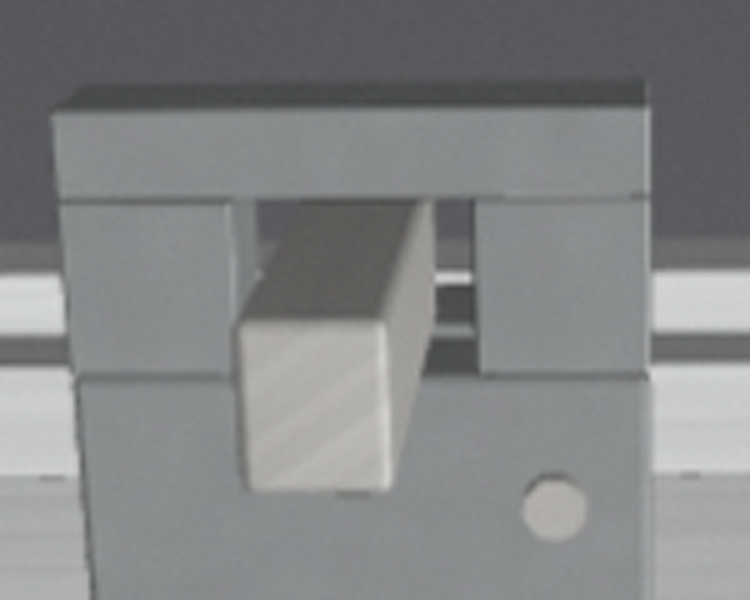

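{"api": "apply_moves", "payload": {"series": [[0.085,[-0.02,-0.038,0],[0,0,0]],[0.085,[0,0,0.036],[0,0,0]],[0.085,[0,0,0.036],[0,0,0]],[0.085,[0,0,0.036],[0,0,0]],[0.085,[0,0,0.036],[0,0,0]],[0.04,[0,0,0],[0,0,0]],[0.03,[0,0,0],[0,0,0]],[0.03,[0,0,0],[0,0,0]]], "newtons": 30}}

```text
time: 2.55
position: [0.4558, -0.0501, 0.1002]
orientation: [-179.9, 0.2, -176.5]
contact_force: [0.3, 0.5, -0.4]
finger_gap: 0.0433
finger_force: 0.0
```

{"api": "apply_moves", "payload": {"series": [[0.012,[0,0,0],[0,0,0]],[0.012,[0,0,0],[0,0,0]],[0.012,[0,0,0],[0,0,0]],[0.012,[0,0,0],[0,0,0]],[0.012,[0,0,0],[0,0,0]]]}}

```text
time: 3.05
position: [0.4556, -0.0504, 0.0997]
orientation: [-179.9, 0.1, -176.5]
contact_force: [-1.1, 1.6, 8.0]
finger_gap: 0.0197
finger_force: 34.1
```

{"api": "apply_moves", "payload": {"series": [[0.012,[0,-0.008,0],[0,0,0]],[0.012,[0,-0.012,0],[0,0,0]],[0.012,[0,-0.013,0],[0,0,0]],[0.012,[0,-0.013,0],[0,0,0]],[0.012,[0,-0.013,0],[0,0,0]],[0.012,[0,-0.013,0],[0,0,0]],[0.012,[0,-0.01,0],[0,0,0]],[0.012,[0,-0.004,0],[0,0,0]]]}}

```text
time: 3.85
position: [0.4608, -0.1358, 0.0997]
orientation: [180.0, 0.1, -176.6]
contact_force: [1.0, 9.9, 9.3]
finger_gap: 0.0198
finger_force: 34.3
```

{"api": "apply_moves", "payload": {"series": [[0.012,[0,0,0],[0,0,0]],[0.012,[0,0,0],[0,0,0]]]}}

```text
time: 4.05
position: [0.4609, -0.1361, 0.0997]
orientation: [-180.0, 0.1, -176.6]
contact_force: [0.1, 3.2, 6.8]
finger_gap: 0.0195
finger_force: 33.9
```

```bash
python3 - <<'E'
from h import *
s=manip.sense();print(s["time"],s["position"],s["contact_force"])
a=cv2.resize(manip.read_camera("top")[155:285,340:540],None,fx=3,fy=3,interpolation=cv2.INTER_CUBIC)
b=cv2.resize(manip.read_camera("scene")[310:450,60:260],None,fx=3,fy=3,interpolation=cv2.INTER_CUBIC)[:,:]
b=cv2.resize(b,(600,420));im=np.vstack([a[:180],b]);print(im.shape)
cv2.imwrite("pics/b2.png",im[:,:,::-1])
E
```

```text
4.05 [ 0.4609 -0.1361  0.0997] [0.0681 3.2002 6.8365]
(600, 600, 3)
```

View pics/b2.png

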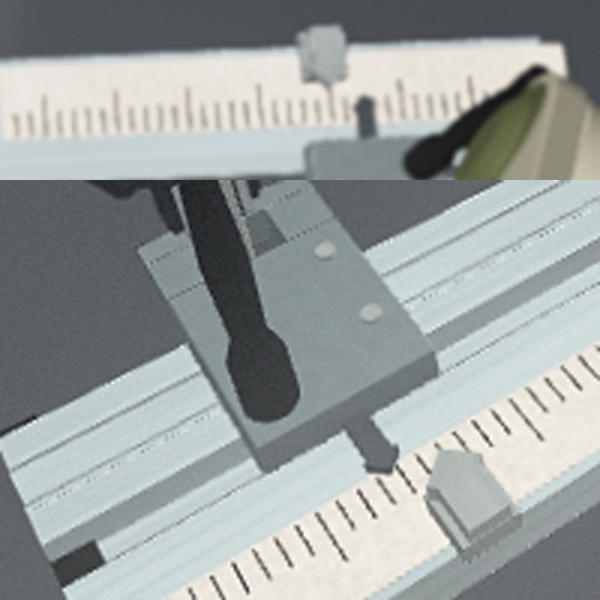

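The pointer is now ≈ 23 mm short: in the top crop its tip is at (364,95) and the marker tip at (331,88). I'll back off a few mm more, loosen the jaws so that one finger pushes, then come up towards the marker.

{"api": "apply_moves", "payload": {"series": [[0.012,[0,-0.004,0],[0,0,0]],[0.012,[0,0,0],[0,0,0]],[0.012,[0,0,0],[0,0,0]],[0.027,[0,0,0],[0,0,0]],[0.027,[0,0,0],[0,0,0]],[0.027,[0,0,0],[0,0,0]]]}}

```text
time: 4.75
position: [0.4603, -0.1401, 0.0984]
orientation: [-180.0, 0.0, -176.6]
contact_force: [-0.9, 0.2, 0.3]
finger_gap: 0.027
finger_force: 0.0
```

{"api": "apply_moves", "payload": {"series": [[0.027,[0,0.006,0],[0,0,0]],[0.027,[0,0.006,0],[0,0,0]],[0.027,[0,0.006,0],[0,0,0]],[0.027,[0,0.006,0],[0,0,0]],[0.027,[0,0.006,0],[0,0,0]],[0.027,[0,0.004,0],[0,0,0]],[0.027,[0,0.004,0],[0,0,0]],[0.027,[0,0,0],[0,0,0]]]}}

```text
time: 5.55
position: [0.458, -0.1023, 0.0983]
orientation: [-179.9, 0.0, -176.5]
contact_force: [-0.9, -5.1, -1.0]
finger_gap: 0.0271
finger_force: 2.7
```

```bash
cat > meas.py <<'E'
from h import *
# pointer: dark shaft/tip in the top view, just beyond the plate's far edge; average over a few pictures
ims=np.mean([manip.read_camera("top").astype(float) for _ in range(3)],0)
np.save("top_last.npy",ims)
g=ims.mean(2)
for v in (188,190,192,194,196,198):
    r=g[v,400:480]; d=np.clip(150-r,0,None); 
    k=np.where(d>25)[0]; print(v,(k.min()+400,k.max()+400) if len(k) else None, [400+round(float((np.arange(a[0],a[-1]+1)*d[a[0]:a[-1]+1]).sum()/d[a[0]:a[-1]+1].sum()),2) for a in np.split(k,np.where(np.diff(k)>1)[0]+1) if len(a)])
s=manip.sense();print(s["time"],s["position"],s["contact_force"],s["finger_gap"])
E
python3 meas.py
```

```text
188 (np.int64(454), np.int64(455)) [454.48]
190 (np.int64(451), np.int64(457)) [454.12]
192 (np.int64(451), np.int64(456)) [453.55]
194 (np.int64(452), np.int64(457)) [454.31]
196 (np.int64(453), np.int64(457)) [454.92]
198 (np.int64(453), np.int64(479)) [454.99, 478.6]
5.7 [ 0.458  -0.1023  0.0983] [ 0.0415 -4.7036 -1.1981] 0.027202408807678335
```

```bash
python3 - <<'E'
from h import *
a=np.load("top_last.npy")[165:203,430:475]
b=np.mean([manip.read_camera("scene").astype(float) for _ in range(3)],0)[370:435,170:240]
R=lambda x,f:cv2.resize(x.astype(np.uint8),None,fx=f,fy=f,interpolation=cv2.INTER_CUBIC)
a=R(a,8);b=R(b,6);im=np.zeros((400,800,3),np.uint8);im[:304,:360]=a;im[:390,370:790]=b
cv2.imwrite("pics/c3.png",im[:,:,::-1])
E
```

```text
(no output)
```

View pics/c3.png

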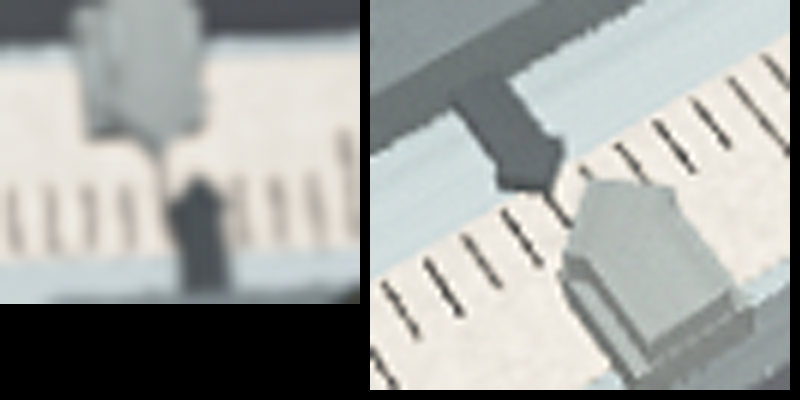

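In the enlarged views the pointer tip is at top (455.1,187.5) and scene (199.8,401.8). The marker apex is at top (449.9,184) and scene (207.5,400).

```bash
python3 - <<'E'
from h import *
y=np.array([-.0602,.9982,0])
for n,p,m in(("top",(455.1,187.5),(449.9,184)),("scene",(199.8,401.8),(207.5,400))):
    for zp,zm in((.049,.049),(.051,.052)):
        P=onz(n,[p],zp)[0];M=onz(n,[m],zm)[0];print(n,P,M,"along rail mm",(P-M)@y*1000, "x gap",(M-P)[0]*1000)
P=onz("top",[(453.8,189),(454.9,196)],.05);d=P[0]-P[1];print(d)
E
```

```text
top [ 0.611  -0.1094  0.049 ] [ 0.6183 -0.0989  0.049 ] along rail mm -9.991441863704818 x gap 7.307073720524748
top [ 0.6104 -0.1088  0.051 ] [ 0.6174 -0.098   0.052 ] along rail mm -10.295959385948631 x gap 6.966137731604594
scene [ 0.6175 -0.1048  0.049 ] [ 0.6208 -0.0951  0.049 ] along rail mm -9.480459121027279 x gap 3.2878229329258435
scene [ 0.6189 -0.1051  0.051 ] [ 0.6229 -0.0956  0.052 ] along rail mm -9.21427686484551 x gap 3.976056461413857
[0.0148 0.0016 0.    ]
```

Both cameras agree that the pointer is ≈ 9.7 mm short, so I'll push 9.5 mm and look again.

{"api": "apply_moves", "payload": {"series": [[0.027,[0,0.002,0],[0,0,0]],[0.027,[0,0.002,0],[0,0,0]],[0.027,[0,0.002,0],[0,0,0]],[0.027,[0,0.002,0],[0,0,0]],[0.027,[0,0.0015,0],[0,0,0]],[0.027,[0,0,0],[0,0,0]],[0.027,[0,0,0],[0,0,0]]]}}

```text
time: 6.55
position: [0.4575, -0.0931, 0.0983]
orientation: [-179.9, 0.0, -176.5]
contact_force: [-0.5, -7.6, -1.2]
finger_gap: 0.0271
finger_force: 3.7
```

```bash
python3 meas.py && python3 - <<'E'
from h import *
a=np.load("top_last.npy")[165:203,430:475]
b=np.mean([manip.read_camera("scene").astype(float) for _ in range(3)],0)[370:435,170:240]
R=lambda x,f:cv2.resize(x.astype(np.uint8),None,fx=f,fy=f,interpolation=cv2.INTER_CUBIC)
a=R(a,8);b=R(b,6);im=np.zeros((400,800,3),np.uint8);im[:304,:360]=a;im[:390,370:790]=b
cv2.imwrite("pics/c4.png",im[:,:,::-1])
E
```

```text
188 (np.int64(449), np.int64(450)) [449.64]
190 (np.int64(447), np.int64(453)) [450.07]
192 (np.int64(447), np.int64(479)) [449.47, 479.0]
194 (np.int64(448), np.int64(479)) [450.27, 477.3]
196 (np.int64(448), np.int64(479)) [450.4, 476.54]
198 (np.int64(448), np.int64(479)) [450.59000000000003, 475.47]
6.7 [ 0.4575 -0.0931  0.0983] [-0.5426 -7.1941 -1.591 ] 0.02681858728336036
```

View pics/c4.png

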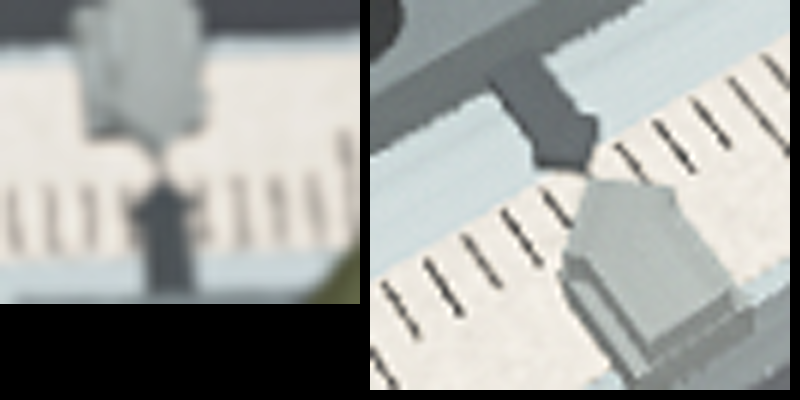

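The pointer and marker tips are now in line in both views: top (163,180) against (162,150), and scene apexes (587,170) against (595,180) along the rail's x. I'll ease the finger off the handle and lift away.

{"api": "apply_moves", "payload": {"series": [[0.027,[0,-0.0015,0],[0,0,0]],[0.027,[0,-0.0015,0],[0,0,0]],[0.06,[0,0,0],[0,0,0]],[0.06,[0,0,0],[0,0,0]],[0.06,[0,0,0],[0,0,0]],[0.06,[0,0,-0.02],[0,0,0]],[0.06,[0,0,-0.04],[0,0,0]],[0.06,[0,0,-0.04],[0,0,0]]]}}

```text
time: 7.65
position: [0.4572, -0.0953, 0.1993]
orientation: [180.0, -0.1, -176.5]
contact_force: [0.7, -1.1, 0.3]
finger_gap: 0.0601
finger_force: 0.0
```

```bash
python3 meas.py
```

```text
188 (np.int64(450), np.int64(450)) [450.0]
190 (np.int64(448), np.int64(453)) [450.29]
192 (np.int64(447), np.int64(452)) [449.47]
194 (np.int64(448), np.int64(452)) [450.04]
196 (np.int64(448), np.int64(479)) [450.39, 479.0]
198 (np.int64(448), np.int64(479)) [450.58, 478.26]
7.8 [ 0.4585 -0.0959  0.2002] [-0.4451  0.4919 -0.9578] 0.05980672994080743
```

The pointer hasn't moved. Next I'll close the jaws and go behind the rod tail at (0.491, 0.197).

{"api": "apply_moves", "payload": {"series": [[0.03,[-0.0072,0.047,0],[0,0,0]],[0,[-0.0072,0.047,0],[0,0,0]],[0,[-0.0072,0.047,0],[0,0,0]],[0,[-0.0072,0.047,0],[0,0,0]],[0,[-0.0072,0.047,0],[0,0,0]],[0,[-0.0072,0.047,0],[0,0,0]],[0,[-0.0072,0.048,0],[0,0,0]],[0,[0,0,0],[0,0,0]]]}}

```text
time: 8.6
position: [0.487, 0.2413, 0.1964]
orientation: [180.0, -0.1, -176.2]
contact_force: [1.0, -0.6, -0.6]
finger_gap: 0.0001
finger_force: 0.0
```

{"api": "apply_moves", "payload": {"series": [[0,[0,0,0.036],[0,0,0]],[0,[0,0,0.036],[0,0,0]],[0,[0,0,0.036],[0,0,0]],[0,[0,0,0.02],[0,0,0]],[0,[0,0,0],[0,0,0]],[0,[0,0,0],[0,0,0]]]}}

```text
time: 9.2
position: [0.4881, 0.2365, 0.0703]
orientation: [-180.0, -0.0, -176.6]
contact_force: [0.1, 0.3, 0.1]
finger_gap: -0.0006
finger_force: 0.0
```

{"api": "apply_moves", "payload": {"series": [[0,[0,0,0.01],[0,0,0]],[0,[0,0,0.004],[0,0,0]],[0,[0,-0.004,0],[0,0,0]],[0,[0,-0.004,0],[0,0,0]],[0,[0,-0.003,0],[0,0,0]],[0,[0,-0.003,0],[0,0,0]],[0,[0,-0.003,0],[0,0,0]],[0,[0,-0.003,0],[0,0,0]]]}}

```text
time: 10.0
position: [0.4893, 0.2166, 0.0564]
orientation: [180.0, 0.0, -176.6]
contact_force: [-0.6, 0.6, -0.2]
finger_gap: -0.0
finger_force: 0.0
```

{"api": "apply_moves", "payload": {"series": [[0,[0,-0.003,0],[0,0,0]],[0,[0,-0.003,0],[0,0,0]],[0,[0,-0.003,0],[0,0,0]],[0,[0,-0.003,0],[0,0,0]],[0,[0,-0.003,0],[0,0,0]],[0,[0,-0.003,0],[0,0,0]],[0,[0,-0.003,0],[0,0,0]],[0,[0,-0.003,0],[0,0,0]]]}}

```text
time: 10.8
position: [0.4908, 0.1927, 0.0563]
orientation: [180.0, 0.0, -176.6]
contact_force: [1.0, 1.8, 0.4]
finger_gap: 0.0
finger_force: 1.1
```

```bash
cat > rod.py <<'E'
from h import *
# rod front end in the scene and top views: brightness profile along the groove line
s=manip.sense();print(s["time"],s["position"],s["contact_force"])
im=np.mean([manip.read_camera("top").astype(float) for _ in range(3)],0).mean(2)
c=manip.calibration("top");E=np.linalg.inv(np.array(c["extrinsics"]))
ys=np.arange(-.075,.20,.0025)
P=np.c_[.5038-.0602*(ys+.010),ys,np.full(len(ys),.056)]
uv=cv2.projectPoints(P,cv2.Rodrigues(E[:3,:3])[0],E[:3,3],np.array(c["mtx"]),np.array(c["distortion"]))[0].reshape(-1,2).astype(np.float32)
v=cv2.remap(im.astype(np.float32),uv[:,:1],uv[:,1:],cv2.INTER_LINEAR).ravel()
print(" ".join(f"{a*1000:.0f}:{b:.0f}" for a,b in zip(ys,v)))
E
python3 rod.py; python3 meas.py|head -3
```

```text
10.8 [0.4908 0.1927 0.0563] [0.9819 1.8443 0.4308]
-75:140 -72:140 -70:141 -67:141 -65:142 -62:144 -60:133 -57:136 -55:159 -52:172 -50:172 -47:172 -45:171 -42:171 -40:171 -37:170 -35:170 -32:170 -30:171 -27:170 -25:170 -22:169 -20:170 -17:169 -15:169 -12:169 -10:169 -7:168 -5:168 -2:168 0:168 3:168 5:168 8:168 10:168 13:169 15:168 18:168 20:168 23:168 25:168 28:168 30:168 33:168 35:168 38:168 40:168 43:168 45:170 48:172 50:175 53:176 55:176 58:176 60:175 63:175 65:175 68:175 70:175 73:175 75:170 78:165 80:173 83:184 85:186 88:185 90:185 93:185 95:185 98:185 100:189 103:199 105:183 108:142 110:112 113:102 115:100 118:98 120:97 123:95 125:92 128:92 130:95 133:98 135:102 138:109 140:115 143:124 145:132 148:138 150:141 153:143 155:144 158:146 160:147 163:148 165:149 168:151 170:152 173:153 175:155 178:156 180:157 183:160 185:162 188:164 190:164 193:163 195:163 198:169
188 (np.int64(450), np.int64(450)) [450.0]
190 (np.int64(448), np.int64(453)) [450.3]
192 (np.int64(447), np.int64(452)) [449.46]
```

The rod is moving with 1.8 N at the fingers. About 107 mm of gap remains, so I'll push 88 mm at moderate speed and then go slowly.

{"api": "apply_moves", "payload": {"series": [[0,[0,-0.004,0],[0,0,0]],[0,[0,-0.006,0],[0,0,0]],[0,[0,-0.006,0],[0,0,0]],[0,[0,-0.006,0],[0,0,0]],[0,[0,-0.006,0],[0,0,0]],[0,[0,-0.006,0],[0,0,0]],[0,[0,-0.006,0],[0,0,0]],[0,[0,-0.006,0],[0,0,0]]]}}

```text
time: 11.9
position: [0.4935, 0.1465, 0.0563]
orientation: [-180.0, -0.0, -176.6]
contact_force: [0.2, 2.0, 0.5]
finger_gap: -0.0004
finger_force: 0.9
```

{"api": "apply_moves", "payload": {"series": [[0,[0,-0.006,0],[0,0,0]],[0,[0,-0.006,0],[0,0,0]],[0,[0,-0.006,0],[0,0,0]],[0,[0,-0.006,0],[0,0,0]],[0,[0,-0.006,0],[0,0,0]],[0,[0,-0.006,0],[0,0,0]],[0,[0,-0.004,0],[0,0,0]],[0,[0,-0.002,0],[0,0,0]]]}}

```text
time: 12.7
position: [0.496, 0.1047, 0.0563]
orientation: [-180.0, -0.0, -176.6]
contact_force: [0.0, 1.0, 0.3]
finger_gap: 0.0
finger_force: 0.9
```

```bash
python3 rod.py | cut -c1-420; python3 meas.py|head -3
```

```text
12.7 [0.496  0.1047 0.0563] [0.0355 1.0064 0.2874]
-75:140 -72:140 -70:141 -67:140 -65:142 -62:143 -60:131 -57:134 -55:159 -52:171 -50:172 -47:171 -45:171 -42:166 -40:159 -37:173 -35:179 -32:179 -30:179 -27:179 -25:180 -22:179 -20:180 -17:189 -15:186 -12:163 -10:140 -7:117 -5:111 -2:111 0:106 3:101 5:97 8:95 10:94 13:95 15:96 18:101 20:110 23:119 25:124 28:127 30:128 33:130 35:131 38:133 40:134 43:136 45:138 48:138 50:140 53:141 55:143 58:144 60:145 63:147 65:148 68:
188 (np.int64(450), np.int64(450)) [450.0]
190 (np.int64(448), np.int64(453)) [450.31]
192 (np.int64(447), np.int64(452)) [449.46]
```

{"api": "apply_moves", "payload": {"series": [[0,[0,-0.0015,0],[0,0,0]],[0,[0,-0.0015,0],[0,0,0]],[0,[0,-0.0015,0],[0,0,0]],[0,[0,-0.0015,0],[0,0,0]],[0,[0,-0.0015,0],[0,0,0]],[0,[0,-0.0015,0],[0,0,0]],[0,[0,-0.0015,0],[0,0,0]],[0,[0,-0.0015,0],[0,0,0]]]}}

```text
time: 13.8
position: [0.4968, 0.093, 0.0563]
orientation: [180.0, -0.0, -176.6]
contact_force: [-0.6, 2.0, -0.3]
finger_gap: 0.0
finger_force: 1.1
```

{"api": "apply_moves", "payload": {"series": [[0,[0,-0.0007,0],[0,0,0]],[0,[0,-0.0007,0],[0,0,0]],[0,[0,-0.0006,0],[0,0,0]],[0,[0,-0.0005,0],[0,0,0]]]}}

```text
time: 14.2
position: [0.4969, 0.0906, 0.0563]
orientation: [180.0, -0.0, -176.6]
contact_force: [-0.9, 2.4, -0.0]
finger_gap: 0.0001
finger_force: 1.1
```

{"api": "apply_moves", "payload": {"series": [[0,[0,-0.0005,0],[0,0,0]],[0,[0,-0.0005,0],[0,0,0]],[0,[0,-0.0005,0],[0,0,0]]]}}

```text
time: 14.5
position: [0.497, 0.0891, 0.0563]
orientation: [180.0, -0.0, -176.5]
contact_force: [0.2, 2.4, 0.8]
finger_gap: 0.0002
finger_force: 1.1
```

{"api": "apply_moves", "payload": {"series": [[0,[0,-0.0005,0],[0,0,0]],[0,[0,-0.0005,0],[0,0,0]],[0,[0,-0.0005,0],[0,0,0]]]}}

```text
time: 14.8
position: [0.4971, 0.0876, 0.0563]
orientation: [-180.0, -0.0, -176.5]
contact_force: [-0.3, 3.4, -0.1]
finger_gap: 0.0004
finger_force: 1.1
```

```bash
python3 rod.py | cut -c1-200; python3 meas.py|head -3
```

```text
14.8 [0.4971 0.0876 0.0563] [-0.2548  3.4234 -0.119 ]
-75:139 -72:139 -70:140 -67:138 -65:137 -62:159 -60:178 -57:177 -55:176 -52:177 -50:176 -47:177 -45:177 -42:181 -40:190 -37:178 -35:160 -32:134 -30:113 -27:112 -25:111 -22:106 -20:100 -17:97 -15:94 -1
188 (np.int64(450), np.int64(450)) [450.0]
190 (np.int64(447), np.int64(453)) [450.08]
192 (np.int64(447), np.int64(452)) [449.47]
```

{"api": "apply_moves", "payload": {"series": [[0,[0,-0.0003,0],[0,0,0]],[0,[0,-0.0003,0],[0,0,0]]]}}

```text
time: 15.3
position: [0.4971, 0.087, 0.0563]
orientation: [180.0, 0.0, -176.6]
contact_force: [-0.3, 1.8, -0.2]
finger_gap: 0.0001
finger_force: 1.1
```

```bash
python3 - <<'E'
from h import *
F=[]
for i in range(4):
    manip.read_camera("top"); s=manip.sense();F.append(s["contact_force"][1])
print(F,s["position"],s["time"])
E
python3 rod.py|cut -c1-100; python3 meas.py|head -3
```

```text
[np.float64(1.0849493352335504), np.float64(1.6587809216027052), np.float64(2.297382926773666), np.float64(2.8121904854362416)] [0.4971 0.087  0.0563] 15.5
15.5 [0.4971 0.087  0.0563] [0.2362 2.8122 0.5536]
-75:139 -72:140 -70:140 -67:140 -65:144 -62:163 -60:176 -57:176 -55:176 -52:176 -50:176 -47:176 -45:
188 (np.int64(450), np.int64(450)) [450.0]
190 (np.int64(447), np.int64(453)) [450.07]
192 (np.int64(447), np.int64(452)) [449.47]
```

{"api": "apply_moves", "payload": {"series": [[0,[0,-0.0003,0],[0,0,0]],[0,[0,-0.0003,0],[0,0,0]],[0,[0,-0.0003,0],[0,0,0]]]}}

```text
time: 16.1
position: [0.4972, 0.0863, 0.0563]
orientation: [180.0, -0.0, -176.6]
contact_force: [-0.3, 4.6, -0.2]
finger_gap: 0.0
finger_force: 2.2
```

{"api": "apply_moves", "payload": {"series": [[0,[0,-0.0003,0],[0,0,0]],[0,[0,-0.0003,0],[0,0,0]]]}}

```text
time: 16.3
position: [0.4971, 0.086, 0.0563]
orientation: [179.9, 0.0, -176.6]
contact_force: [-0.4, 7.9, 0.5]
finger_gap: 0.0003
finger_force: 3.9
```

{"api": "apply_moves", "payload": {"series": [[0,[0,-0.0003,0],[0,0,0]],[0,[0,-0.0003,0],[0,0,0]]]}}

```text
time: 16.5
position: [0.4971, 0.0859, 0.0563]
orientation: [179.9, 0.0, -176.6]
contact_force: [-0.1, 11.4, 0.6]
finger_gap: -0.0002
finger_force: 5.5
```

The force rises to 11 N, so the rod is seated against the carriage. I'll back off and check.

{"api": "apply_moves", "payload": {"series": [[0,[0,0.002,0],[0,0,0]],[0,[0,0.008,0],[0,0,0]],[0,[0,0.01,0],[0,0,0]],[0,[0,0,-0.03],[0,0,0]],[0,[0,0,-0.04],[0,0,0]],[0,[0,0.04,-0.03],[0,0,0]],[0,[0,0.04,0],[0,0,0]],[0,[0,0,0],[0,0,0]]]}}

```text
time: 17.3
position: [0.4907, 0.1886, 0.1572]
orientation: [180.0, 0.1, -176.3]
contact_force: [-0.8, -0.8, -0.8]
finger_gap: -0.0001
finger_force: 0.0
```

```bash
python3 rod.py|head -1; python3 meas.py|head -4; python3 - <<'E'
from h import *
R=lambda x,f:cv2.resize(x,None,fx=f,fy=f,interpolation=cv2.INTER_CUBIC)
a=R(manip.read_camera("top")[160:275,395:500],4)[:460,:420]
b=R(manip.read_camera("scene")[300:430,110:300],2)
sc=manip.read_camera("scene");b=R(sc[370:435,170:240],5);b2=R(sc[270:370,130:290],2)
im=np.zeros((560,800,3),np.uint8);im[:a.shape[0],:a.shape[1]]=a;im[:325,430:780]=b;im[335:535,430:750]=b2
cv2.imwrite("pics/f.png",im[:,:,::-1])
E
```

```text
17.3 [0.4907 0.1886 0.1572] [-0.7935 -0.7977 -0.8429]
188 (np.int64(450), np.int64(450)) [450.0]
190 (np.int64(447), np.int64(453)) [450.07]
192 (np.int64(447), np.int64(452)) [449.46]
194 (np.int64(447), np.int64(453)) [450.05]
```

View pics/f.png

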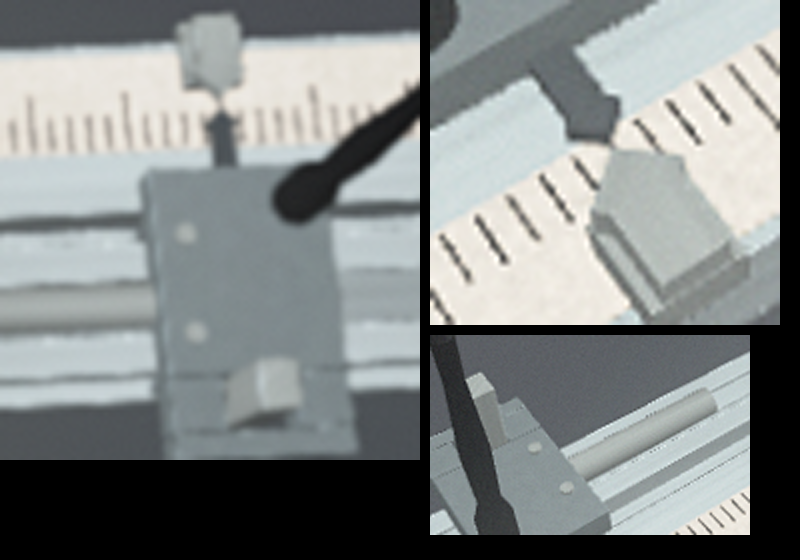

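The tips are in line in the top view, at (220,110) and (219,97), and in the scene view. The rod lies in its groove against the plate's end, and the handle leans to the rod side. The robot is clear, so I'm handing in.

```bash
python3 -c "
from cell import manip
print(manip.close_job())"
```

```text
the job is handed in; nothing more can be done
None
```

The job is handed in, with no verdict returned. In the last camera check the pointer stood at the marker within about 0.5 mm and the rod lay against the carriage. The handle was pushed to the rod-side end of its slot, though the images were not sharp enough to measure where it stayed.

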